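# Load the label dispenser from the storage rack, keeping the order

### The arm

A 6-joint arm with a two-finger parallel gripper is mounted at the origin on the work surface. World frame = base frame: x ahead of the robot, y to its left, z up, the work surface at z = 0. Lengths are in m, angles in rad, forces in N, time in s.
With the tool pointing down it reaches from about 0.3 to 0.775 m from the base axis. Payload 14.6 kg.
Tool frame: the origin (TCP) lies at the very end of the fingers, on their centre line; the grasp point (between the pads) lies 19 mm behind it; z points along the fingers, y is the line along which they close (so a half turn about z gives the same grasp; the last joint's range is limited). The gripper opens to 94 mm and grips with 3 to 60 N. Pads are 16 mm wide; open, the fingers measure 119 mm over their backs; the gripper's body (75 mm by 177 mm) begins 78 mm behind the grasp point.
Start: joints at [-1.268, 0.3, 1.521, -0, 1.321, -0.067], TCP at [0.199, -0.513, 0.205] pointing down, gripper open.
Joint ranges: [-3.03, 3.03], [-0.79, 2.21], [0.23, 2.52], [-1.04, 4.18], [0, 3.07], [-2.55, 2.55]. Speed limits (rad/s): [2.22, 2.22, 2.57, 3.14, 3.14, 3.14].

### API

Orientations are given as [roll, pitch, yaw] about the fixed x, y, z axes, in that order (R = Rz(yaw) Ry(pitch) Rx(roll)).
In Python, from station import ctrl, cams gives the robot as it stands. The module is installed in compiled form; this text tells all that it offers.
- The arm moves only by the tool arm_command, never from a script. Its argument "plan" is a list that holds one entry, the list of rows, each a list of 7 numbers: the shift along the tool's x, y, z in a scale on which 1.0 is 600 mm, then the turn, a rotation vector about the tool's x, y, z in a scale on which 1.0 is 60 degrees, then the closure, from -1 (fully open) to 1 (shut). A call has 1 to 12 rows; each row is the pose to reach, as a shift and turn from the pose commanded when the call began, along the tool's axes at that moment; what a row does not reach only later rows make up. A row lasts 1/10 s, in which the tool goes at most 50 mm and 8.59 degrees, less where a joint would pass 70% of its speed; a pose out of reach is approached as far as the arm can. No shift or turn number may pass 1 either way. A call with a gripper value outside its range is refused whole. The fingers move at their own pace and stop on an object; "squeeze" is the grip in N (left out, the last holds). Time passes only in rows, so rows that repeat a pose let the fingers close. It gives the time, the measured TCP pose, the force, the opening and the grip force at its end, in the units of the state.
- ctrl.get_obs(): the state, without advancing time (a new reading comes with each control period).
- cams.camera(name): name is "scene" or "top" or "wrist"; returns (picture, depth): 480x640x3 uint8, blue, green, red; 480x640 float32, m along the optical axis (not along the pixel's ray), 0 where there is no reading.
- cams.camera_info(name): a dict with "fx", "fy", "cx", "cy" (pixels), "dist_coeffs" ([k1, k2, p1, p2, k3] as OpenCV has them; the pictures are not rectified), "world_to_cam" (4x4, takes a point from world to camera coordinates). Camera axes: x right, y down, z forward; pixel columns grow to the right and rows downward; lengths in m; the calibration is good to about 2 mm. A picture is of the moment at which its call begins: read the wrist's pose just before it. camera_info takes no time and is no camera call; for the wrist camera it gives the pose at the moment of the call.
- ctrl.hand_in(): hands the job in; it is judged then, once.
The state is a dict: "time_s": time; "qpos": joint angles; "joint_vel": joint speeds; "tau": joint torques, N m; "ee_pos": TCP position; "eef_rot": TCP orientation; "force": force on the tool from outside, world axes, zero at the start; "moment": the same for the moment, N m; "grip_width": finger opening in m; "grip_force": force on a finger pad.
Only numpy, scipy, OpenCV 4.12 (cv2) and the standard library are available. Lean on these libraries where they do the work, as an engineer would, in place of code of your own. Each camera call takes 0.05 s, during which the arm holds its last target. There are 200 camera calls.

### The job

Load the label dispenser: move the four label rolls from the plywood storage rack into the four bays of the dark steel dispenser, one roll to a bay, in the same left-to-right order in which they stand in the rack. Each roll must end standing on its rim in the trough between the two rollers, square to them and in the middle of its bay, let go and still. Do not let any roll tip over onto its flat side on the way.

Things in the scene. Friction and masses are not known exactly. Their poses are not given: they have to be found in the camera images.
- rack_board: plywood base board of the storage rack, fixed, 116 mm deep (x), 480 mm long (y), 12 mm thick, under a row of four saddle blocks at y = +142.5, +47.5, -47.5, -142.5 mm, x = 0. Origin on the work surface under the middle of that row (the board runs 88 mm past the row at +y). +x away from the robot, +y to the left end, z up. Nearer to the robot than the dispenser, or beyond it
- dispenser: dark steel dispenser, fixed, 396 mm long (y), x -70 to +62 mm. Bay middles at y = +142.5 (left), +47.5, -47.5, -142.5 mm, x = 0. Two fixed rollers, 14 mm diameter, along y at x = -25 and +25 mm, axes z = 22 mm; rolls lie between them. Dividers 32 mm high, end plates and front bar (x = -66) 44 mm high. Origin on the work surface, mid-rollers; +x away from the robot, +y left
- roll_a: label roll, the narrowest: white paper, grey label band, 88 mm diameter, 25 mm wide, about 130 g; core plugged, so solid with flat faces. Stands on its rim. Origin at its centre; y is its axis (level, along the row at the start). Centre 73.5 mm above the work surface at the start, 66.5 mm when resting in the dispenser
- roll_b: label roll, the second narrowest, smallest across: white paper, grey label band, 70 mm diameter, 32 mm wide, about 110 g; core plugged, so solid with flat faces. Stands on its rim. Origin at its centre; y is its axis (level, along the row at the start). Centre 62.7 mm above the work surface at the start, 55.7 mm when resting in the dispenser
- roll_c: label roll, the second widest, largest across: white paper, grey label band, 96 mm diameter, 38 mm wide, about 240 g; core plugged, so solid with flat faces. Stands on its rim. Origin at its centre; y is its axis (level, along the row at the start). Centre 78.0 mm above the work surface at the start, 71.0 mm when resting in the dispenser
- roll_d: label roll, the widest: white paper, grey label band, 80 mm diameter, 45 mm wide, about 200 g; core plugged, so solid with flat faces. Stands on its rim. Origin at its centre; y is its axis (level, along the row at the start). Centre 68.8 mm above the work surface at the start, 61.8 mm when resting in the dispenser
- block_a: plywood saddle block of the rack, fixed, 100 mm deep (x), 92 mm long (y), 30 mm high, with a slot 33 mm wide (y): home of the 25 mm wide roll, which stands in it on two dowels at the start. Its place in the row is that roll's place in the order. Origin under its centre, 12 mm above the work surface; axes as the board's
- block_b: plywood saddle block of the rack, fixed, 100 mm deep (x), 92 mm long (y), 30 mm high, with a slot 40 mm wide (y): home of the 32 mm wide roll, which stands in it on two dowels at the start. Its place in the row is that roll's place in the order. Origin under its centre, 12 mm above the work surface; axes as the board's
- block_c: plywood saddle block of the rack, fixed, 100 mm deep (x), 92 mm long (y), 30 mm high, with a slot 46 mm wide (y): home of the 38 mm wide roll, which stands in it on two dowels at the start. Its place in the row is that roll's place in the order. Origin under its centre, 12 mm above the work surface; axes as the board's
- block_d: plywood saddle block of the rack, fixed, 100 mm deep (x), 92 mm long (y), 30 mm high, with a slot 53 mm wide (y): home of the 45 mm wide roll, which stands in it on two dowels at the start. Its place in the row is that roll's place in the order. Origin under its centre, 12 mm above the work surface; axes as the board's
There are look-alikes about, which are no part of the job. What is shaped like the roll_c but orange or purple is not meant.

How it is judged:
At the end, for the whole second after the job is handed in: Each roll rests in the bay whose place from the left equals its saddle block's place in the rack: within 15 mm of the bay's middle, 8 mm of mid-trough, 7 mm of its resting height, axis within 0.15 rad of the rollers, slower than 0.02 m/s (((y of block_a in the frame of rack_board between 0.1125 and 0.1725 m and y of roll_a in the frame of dispenser between 0.1275 and 0.1575 m) or (y of block_a in the frame of rack_board between 0.0175 and 0.0775 m and y of roll_a in the frame of dispenser between 0.0325 and 0.0625 m) or (y of block_a in the frame of rack_board between -0.0775 and -0.0175 m and y of roll_a in the frame of dispenser between -0.0625 and -0.0325 m) or (y of block_a in the frame of rack_board between -0.1725 and -0.1125 m and y of roll_a in the frame of dispenser between -0.1575 and -0.1275 m)) and x of roll_a in the frame of dispenser between -0.008 and 0.008 m and z of roll_a in the frame of dispenser between 0.0595 and 0.0735 m and angle between the y axis of each of roll_a, roll_b, roll_c, roll_d and the y axis of dispenser, either way round below 0.15 rad and linear speed of each of roll_a, roll_b, roll_c, roll_d below 0.02 m/s and ((y of block_b in the frame of rack_board between 0.1125 and 0.1725 m and y of roll_b in the frame of dispenser between 0.1275 and 0.1575 m) or (y of block_b in the frame of rack_board between 0.0175 and 0.0775 m and y of roll_b in the frame of dispenser between 0.0325 and 0.0625 m) or (y of block_b in the frame of rack_board between -0.0775 and -0.0175 m and y of roll_b in the frame of dispenser between -0.0625 and -0.0325 m) or (y of block_b in the frame of rack_board between -0.1725 and -0.1125 m and y of roll_b in the frame of dispenser between -0.1575 and -0.1275 m)) and x of roll_b in the frame of dispenser between -0.008 and 0.008 m and z of roll_b in the frame of dispenser between 0.0487 and 0.0627 m and ((y of block_c in the frame of rack_board between 0.1125 and 0.1725 m and y of roll_c in the frame of dispenser between 0.1275 and 0.1575 m) or (y of block_c in the frame of rack_board between 0.0175 and 0.0775 m and y of roll_c in the frame of dispenser between 0.0325 and 0.0625 m) or (y of block_c in the frame of rack_board between -0.0775 and -0.0175 m and y of roll_c in the frame of dispenser between -0.0625 and -0.0325 m) or (y of block_c in the frame of rack_board between -0.1725 and -0.1125 m and y of roll_c in the frame of dispenser between -0.1575 and -0.1275 m)) and x of roll_c in the frame of dispenser between -0.008 and 0.008 m and z of roll_c in the frame of dispenser between 0.064 and 0.078 m and ((y of block_d in the frame of rack_board between 0.1125 and 0.1725 m and y of roll_d in the frame of dispenser between 0.1275 and 0.1575 m) or (y of block_d in the frame of rack_board between 0.0175 and 0.0775 m and y of roll_d in the frame of dispenser between 0.0325 and 0.0625 m) or (y of block_d in the frame of rack_board between -0.0775 and -0.0175 m and y of roll_d in the frame of dispenser between -0.0625 and -0.0325 m) or (y of block_d in the frame of rack_board between -0.1725 and -0.1125 m and y of roll_d in the frame of dispenser between -0.1575 and -0.1275 m)) and x of roll_d in the frame of dispenser between -0.008 and 0.008 m and z of roll_d in the frame of dispenser between 0.0548 and 0.0688 m); the robot touches nothing.
It fails at once if a roll tips over onto its flat side (its axis within 0.6 rad of vertical) (angle between any of roll_a, roll_b, roll_c, roll_d's own y axis and vertical below 0.6 rad or angle between any of roll_a, roll_b, roll_c, roll_d's own y axis and vertical above 2.54 rad).
It also fails if it takes over 125 s, if anything falls off the work surface, if the arm or the gripper's body presses on something with over 40 N, if the wrist force passes 120 N, or if a joint passes its speed limit or range.

## Working session

There is one attempt and no reset: what is moved stays moved. The work goes in short steps, Python scripts to look and compute and a tool call to move; the robot and the scene stay as the last step left them, time stands still between calls to the robot, and variables do not carry over. Pictures are saved under pics/ and viewed, at most 14 in all, crops included, and the job is handed in when it is done.

Besides the shell and the picture viewer there is one more tool, called after ">>>" as name(argument=value, ...), one argument or row to a line, values as JSON. arm_command: Moves the arm, as the interface text tells. Its arguments: {"type":"object","properties":{"plan":{"type":"array"},"squeeze":{"type":"number"}},"required":["plan"]}

```bash
mkdir -p pics
python3 - <<'E'
from station import ctrl,cams
import cv2,numpy as np
for n in("scene","top"):
    p,d=cams.camera(n);cv2.imwrite(f"pics/{n}0.png",p);np.save(f"pics/{n}0.npy",d)
    i=cams.camera_info(n);print(n,i["fx"],i["cx"],i["cy"],i["dist_coeffs"],np.round(i["world_to_cam"],3).tolist())
o=ctrl.get_obs();print(o["time_s"],o["ee_pos"],o["eef_rot"],o["grip_width"])
E
```

```text
scene 606.9791279211904 315.1322012780247 248.65540947528305 [-0.01546681  0.          0.          0.          0.        ] [[-0.509, 0.861, -0.016, 0.294], [0.712, 0.411, -0.569, -0.282], [-0.483, -0.301, -0.822, 1.418], [0.0, 0.0, 0.0, 1.0]]
top 490.5130471255773 320.52048849488915 235.45085547665497 [-0.03579185  0.          0.          0.          0.        ] [[0.001, -1.0, 0.004, -0.063], [-0.998, -0.001, -0.069, 0.498], [0.069, -0.004, -0.998, 1.071], [0.0, 0.0, 0.0, 1.0]]
0.1 [ 0.19871113 -0.51259162  0.20496207] [-3.14055635e+00 -8.27970838e-05  3.69775607e-01] 0.09407296333269158
```

View pics/top0.png

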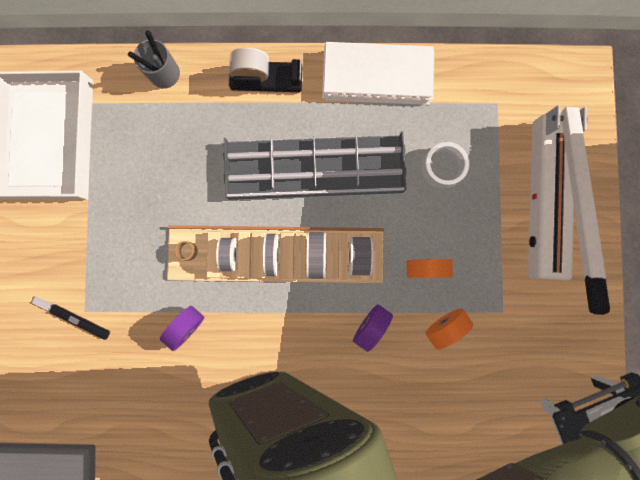

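View pics/scene0.png

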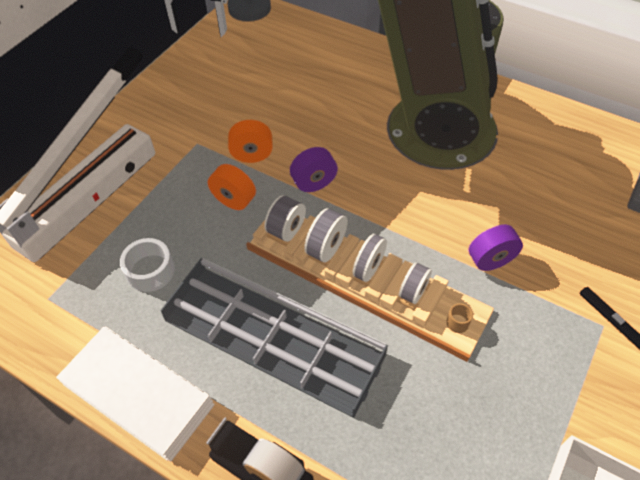

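The top view, where up is +x and left is +y, shows the rack at about (275,255). Its four grey/white rolls stand at (226,255), (271,255), (316,255) and (361,255). The empty dispenser is at (315,165), turned slightly.

Things that could be taken for the rolls:
- orange discs at (430,268) and (450,328)
- purple discs at (182,328) and (373,328)
- white ring at (447,163)
- tape roll at (248,62)
- plywood ring on the board at (187,250)

I choose the four grey/white rolls on the rack. Next I'll measure and check them in one crop.

```bash
cat > h.py <<'E'
import cv2,numpy as np
from station import ctrl,cams
def K(i): return np.array([[i["fx"],0,i["cx"]],[0,i["fy"],i["cy"]],[0,0,1.]])
def rays(n,uv,i=None):
    i=i or cams.camera_info(n)
    q=cv2.undistortPoints(np.float64(uv).reshape(-1,1,2),K(i),np.float64(i["dist_coeffs"])).reshape(-1,2)
    W=np.array(i["world_to_cam"]);R=W[:3,:3];c=-R.T@W[:3,3]
    return c,np.c_[q,np.ones(len(q))]@R      # ray dirs with unit optical depth
def cloud(n,d,i=None):
    v,u=np.mgrid[0:480,0:640]
    c,r=rays(n,np.c_[u.ravel(),v.ravel()],i)
    P=c+r*d.reshape(-1,1);P[d.ravel()==0]=np.nan
    return P.reshape(480,640,3)
def onplane(n,uv,z,i=None):
    c,r=rays(n,uv,i);return c+r*((z-c[2])/r[:,2])[:,None]
def tri(views):  # [(c,ray),...]
    A=0;b=0
    for c,r in views:
        r=r/np.linalg.norm(r);M=np.eye(3)-np.outer(r,r);A=A+M;b=b+M@c
    return np.linalg.solve(A,b)
E
python3 - <<'E'
from h import *
for n in("top","scene"):
    d=np.load(f"pics/{n}0.npy");P=cloud(n,d);x,y,z=P.transpose(2,0,1)
    print(n,"mat z",np.nanmedian(z[(x>.5)&(x<.75)&(y>.22)&(y<.3)]))
    m=((z>.058)&(z<.14)&(x>.38)&(x<.54)&(abs(y-.03)<.24)).astype(np.uint8)
    k,l,s,c=cv2.connectedComponentsWithStats(m)
    for j in range(1,k):
        if s[j,4]<60: continue
        Q=P[l==j];t=np.percentile(Q[:,2],99);T=Q[Q[:,2]>t-.004]
        print(" comp",np.round(c[j]),s[j,4],"top z %.4f"%t,"topmid",np.round(np.median(T,0),4),"x",np.round(np.percentile(Q[:,0],[1,99]),4),"ytop",np.round(np.percentile(T[:,1],[2,98]),4),"yall",np.round(np.percentile(Q[:,1],[2,98]),4))
    for nm,a,b,zl,zh in(("rack",.38,.55,.006,.055),("disp",.55,.76,.004,.06)):
        m=((z>zl)&(z<zh)&(x>a)&(x<b)&(y<.25)&(y>-.25)).astype(np.uint8)
        k,l,s,c=cv2.connectedComponentsWithStats(m);j=1+np.argmax(s[1:,4])
        print(nm,s[j,4],[np.round(v,4) for v in cv2.minAreaRect(np.float32(P[l==j][:,:2]))])
p=cv2.imread("pics/top0.png")
cv2.imwrite("pics/crop0.png",cv2.resize(p[125:295,155:455],None,fx=2.6,fy=2.6,interpolation=cv2.INTER_CUBIC))
E
```

```text
top mat z 0.0006129160020872382
 comp [316. 255.] 882 top z 0.1290 topmid [ 0.453  -0.0529  0.1264] x [0.4047 0.4999] ytop [-0.0708 -0.0349] yall [-0.0708 -0.0343]
 comp [270. 255.] 609 top z 0.1203 topmid [0.4532 0.0435 0.1178] x [0.4108 0.4957] ytop [0.0315 0.0536] yall [0.0294 0.0541]
 comp [361. 256.] 878 top z 0.1118 topmid [ 0.4516 -0.1439  0.1091] x [0.413  0.4902] ytop [-0.1663 -0.1237] yall [-0.1668 -0.1227]
 comp [225. 254.] 599 top z 0.1001 topmid [0.4558 0.1361 0.0975] x [0.4209 0.4882] ytop [0.1216 0.1525] yall [0.1205 0.1525]
rack 8172 [array([0.4557, 0.0254]), array([0.4507, 0.1239]), np.float64(89.2769)]
disp 8583 [array([ 0.6562, -0.0431]), array([0.1405, 0.4143]), np.float64(2.3063)]
scene mat z 0.00025764631522706694
 comp [284. 216.] 1193 top z 0.1117 topmid [ 0.4505 -0.1411  0.1093] x [0.4144 0.4893] ytop [-0.1634 -0.1207] yall [-0.1643 -0.1191]
 comp [325. 233.] 1434 top z 0.1286 topmid [ 0.451  -0.0479  0.1259] x [0.4089 0.4984] ytop [-0.0672 -0.0304] yall [-0.0673 -0.0293]
 comp [369. 256.] 903 top z 0.1196 topmid [0.453  0.0458 0.1172] x [0.4134 0.4959] ytop [0.0335 0.0577] yall [0.0332 0.0583]
 comp [415. 281.] 748 top z 0.1002 topmid [0.4534 0.14   0.0977] x [0.4257 0.4883] ytop [0.1248 0.155 ] yall [0.1243 0.156 ]
rack 9970 [array([0.4548, 0.026 ]), array([0.4493, 0.1255]), np.float64(89.2424)]
disp 13083 [array([ 0.6423, -0.0448]), array([0.1546, 0.402 ]), np.float64(2.3073)]
```

View pics/crop0.png

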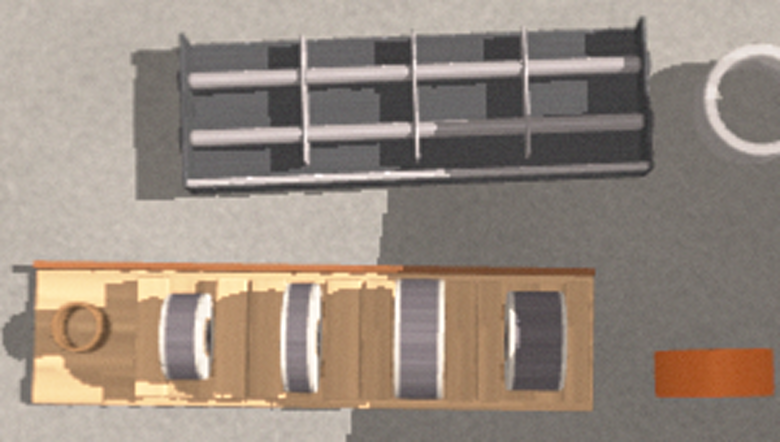

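The crop shows four grey-banded rolls on the plywood: at crop (187,335) 31 mm wide, (301,338) 24 mm, (418,338) 37 mm and (537,340) 44 mm. The order from the left is therefore b, a, c, d. The rollers lie at crop rows ~70 and ~130, and the dispenser's yaw is about +0.04. Next I'll put the wrist camera over the area for a refined measurement.

The manual's scale: shifts go in shares of 600 mm and turns go in shares of 60 degrees. Converting my numbers, 545 mm / 600 = 0.9083, -296 mm / 600 = -0.4933, 0.37 rad / 1.0472 = 0.3533.

>>> arm_command(
  plan=[
    [[0.45,-0.2467,-0.1667,0,0,0.191,-1],[0.45,-0.2467,-0.1667,0,0,0.3533,-1],[0.45,-0.2467,-0.1667,0,0,0.3533,-1],[0.45,-0.2467,-0.1667,0,0,0.3533,-1],[0.45,-0.2467,-0.1667,0,0,0.3533,-1],[0.45,-0.2467,-0.1667,0,0,0.3533,-1],[0.9083,-0.4933,-0.1667,0,0,0.3533,-1],[0.9083,-0.4933,-0.1667,0,0,0.3533,-1],[0.9083,-0.4933,-0.1667,0,0,0.3533,-1],[0.9083,-0.4933,-0.1667,0,0,0.3533,-1],[0.9083,-0.4933,-0.1667,0,0,0.3533,-1],[0.9083,-0.4933,-0.1667,0,0,0.3533,-1]],
  ],
)

```text
time_s: 1.3
ee_pos: [0.5757, -0.0674, 0.3043]
eef_rot: [-3.142, 0.0, -0.0]
force: [-0.1, -1.2, -0.4]
grip_width: 0.0938
grip_force: 0.0
```

Run:
```python
from h import *
i=cams.camera_info("wrist");o=ctrl.get_obs();p,d=cams.camera("wrist")
cv2.imwrite("pics/w1.png",p);np.save("pics/w1.npy",d);np.save("pics/w1i.npy",i,allow_pickle=True)
print(o["time_s"],o["ee_pos"],o["eef_rot"]);W=np.array(i["world_to_cam"]);print(-W[:3,:3].T@W[:3,3],W[2,:3])
```

```text
1.3 [ 0.57571918 -0.06743455  0.30427705] [-3.14157837e+00  3.56798700e-04 -1.20144009e-04]
[ 0.65270078 -0.06694406  0.482734  ] [-2.68569457e-01 -8.54174387e-05 -9.63260318e-01]
```

View pics/w1.png

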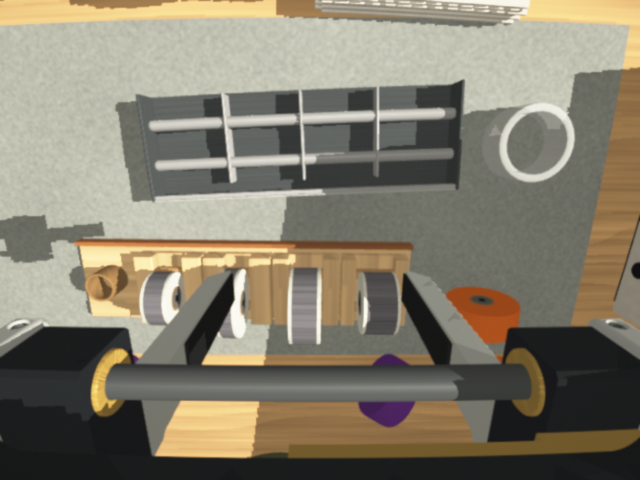

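The wrist view shows the dispenser at (140–465, 85–195), its dividers near columns 228, 302 and 377, its rollers at rows ~120 and ~158, and the rolls at (160,298), (238,300), (304,305) and (378,302). I'll fit the dispenser and the rolls from all three views.

Run:
```python
from h import *
V={n:cloud(n,np.load(f"pics/{n}0.npy")) for n in("top","scene")}
V["wrist"]=cloud("wrist",np.load("pics/w1.npy"),np.load("pics/w1i.npy",allow_pickle=True).item())
def peaks(a,bins,n):
    h,e=np.histogram(a,bins);h=np.convolve(h,[1,1,1,1],"same");out=[]
    for _ in range(n):
        k=h.argmax();c=(e[k]+e[k+1])/2;s=a[abs(a-c)<.007];out.append(np.median(s));h[max(0,k-12):k+13]=0
    return np.sort(np.round(out,4))
yaw=.0403;X=np.array([np.cos(yaw),np.sin(yaw)]);Y=np.array([-X[1],X[0]])
c0=np.array([.647,-.045])
for n,P in V.items():
    Q=P[((P[...,0]>.55)&(P[...,0]<.75)&(abs(P[...,1]+.045)<.23)&(P[...,2]>.012)&(P[...,2]<.07))]
    a=(Q[:,:2]-c0)@X;b=(Q[:,:2]-c0)@Y;z=Q[:,2]
    r=(abs(b)<.19)&(z>.02)&(abs(a)<.045)
    h=(z>.028)&(a>-.06)&(a<.05)
    print(n,"rollers a",peaks(a[r],np.arange(-.06,.06,.001),2),"walls b",peaks(b[h],np.arange(-.22,.22,.001),5),"zmax",np.round(np.percentile(z,99),4),"a rng",np.round(np.percentile(a,[.5,99.5]),4),"b rng",np.round(np.percentile(b,[.5,99.5]),4))
    # roller yaw
    for s in(-1,1):
        k=r&(abs(a-s*.025)<.012)&(z>.025); 
        if k.sum()>20: print("  slope",s,np.polyfit(b[k],a[k],1).round(4),np.median(z[k]).round(4))
P=V["wrist"];x,y,z=P.transpose(2,0,1)
m=((z>.062)&(z<.14)&(x>.38)&(x<.54)&(abs(y-.0)<.17)).astype(np.uint8);k,l,s,c=cv2.connectedComponentsWithStats(m)
for j in range(1,k):
    if s[j,4]>60:
        Q=P[l==j];t=np.percentile(Q[:,2],98);T=Q[Q[:,2]>t-.006];print(c[j].round(),t.round(4),np.median(T,0).round(4),np.percentile(T[:,1],[2,98]).round(4))
```

```text
top rollers a [-0.0162  0.0337] walls b [-0.1984 -0.0986 -0.0035  0.0913  0.1913] zmax 0.0454 a rng [-0.0582  0.0686] b rng [-0.202   0.1947]
  slope -1 [ 0.0012 -0.0172] 0.0285
  slope 1 [-0.0004  0.0326] 0.0284
scene rollers a [-0.013  0.037] walls b [-1.953e-01 -9.490e-02 -1.000e-04  9.450e-02  1.960e-01] zmax 0.045 a rng [-0.0612  0.0692] b rng [-0.1982  0.2005]
  slope -1 [ 0.0014 -0.018 ] 0.0284
  slope 1 [0.0014 0.032 ] 0.0284
wrist rollers a [-0.0137  0.0321] walls b [-0.1963 -0.0967 -0.0017  0.0922  0.1923] zmax 0.0437 a rng [-0.0603  0.0677] b rng [-0.199   0.1949]
  slope -1 [ 0.0001 -0.0181] 0.0278
  slope 1 [-0.0002  0.0319] 0.0277
[304. 306.] 0.1258 [ 0.454  -0.0501  0.1239] [-0.0685 -0.0319]
[235. 310.] 0.1172 [0.4456 0.0363 0.1153] [0.0306 0.05  ]
[158. 299.] 0.0979 [0.4551 0.1366 0.0957] [0.1217 0.154 ]
[379. 304.] 0.1088 [ 0.4523 -0.1438  0.1067] [-0.1655 -0.1223]
```

Fits:
- Dispenser origin is at about (0.6546, -0.0465), yaw +0.0405.
- Roll tops measure 0.126, 0.118, 0.109 and 0.098 m, which agrees with the text.
- Rack yaw is about -0.013.

I'll take roll d first.

In the tool's units: 248 mm / 600 = 0.4133, -124 mm / 600 = -0.2067, 0.013 rad / 1.0472 = 0.0124.

>>> arm_command(
  plan=[
    [[-0.2067,0.1283,0.1667,0,0,0.0124,-1],[-0.2067,0.1283,0.1667,0,0,0.0124,-1],[-0.2067,0.1283,0.1667,0,0,0.0124,-1],[-0.2067,0.1283,0.1667,0,0,0.0124,-1],[-0.2067,0.1283,0.1667,0,0,0.0124,-1],[-0.2067,0.1283,0.25,0,0,0.0124,-1],[-0.2067,0.1283,0.3167,0,0,0.0124,-1],[-0.2067,0.1283,0.3667,0,0,0.0124,-1],[-0.2067,0.1283,0.4,0,0,0.0124,-1],[-0.2067,0.1283,0.4133,0,0,0.0124,-1],[-0.2067,0.1283,0.4133,0,0,0.0124,-1]],
  ],
  squeeze=15,
)

```text
time_s: 2.45
ee_pos: [0.4511, -0.1461, 0.0562]
eef_rot: [-3.141, 0.001, -0.013]
force: [-0.5, -0.4, -0.2]
grip_width: 0.0942
grip_force: 0.0
```

Run:
```python
from h import *
p,d=cams.camera("wrist");q,d2=cams.camera("scene")
cv2.imwrite("pics/s2.png",np.hstack([cv2.resize(p,(400,300)),cv2.resize(q[140:380,180:500],(400,300))]))
```

```text
(no output)
```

View pics/s2.png

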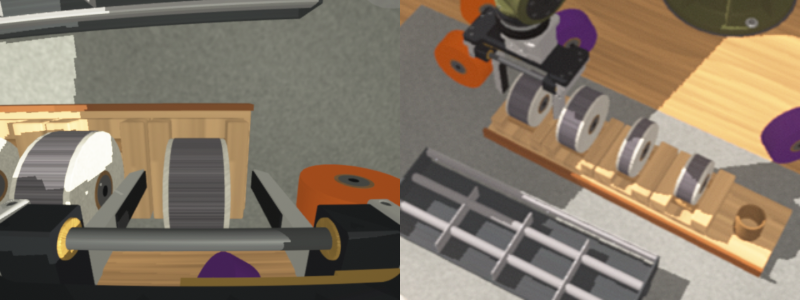

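The roll is centred between the fingers (roll column ~198, fingers 130 and 262) and nothing is touching. Close and lift.

>>> arm_command(
  plan=[
    [[0,0,0,0,0,0,1],[0,0,0,0,0,0,1],[0,0,0,0,0,0,1],[0,0,0,0,0,0,1],[0,0,0,0,0,0,1],[0,0,0,0,0,0,1],[0,0,0,0,0,0,1],[0,0,-0.0167,0,0,0,1],[0,0,-0.05,0,0,0,1],[0,0,-0.1167,0,0,0,1],[0,0,-0.1833,0,0,0,1],[0,0,-0.2333,0,0,0,1]],
  ],
  squeeze=15,
)

```text
time_s: 3.75
ee_pos: [0.4508, -0.1464, 0.1995]
eef_rot: [3.141, -0.002, -0.013]
force: [-0.0, -0.7, -2.1]
grip_width: 0.0448
grip_force: 15.0
```

In the tool's units: 210 mm / 600 = 0.35, 200 mm / 600 = 0.3333, -0.0535 rad / 1.0472 = -0.0511.

>>> arm_command(
  plan=[
    [[0.075,0.0133,0,0,0,-0.0511,1],[0.15,0.0267,0,0,0,-0.0511,1],[0.225,0.0417,0,0,0,-0.0511,1],[0.2917,0.0567,0,0,0,-0.0511,1],[0.3333,0.0633,0,0,0,-0.0511,1],[0.35,0.0667,0,0,0,-0.0511,1],[0.35,0.0667,0.0667,0,0,-0.0511,1],[0.35,0.0667,0.1333,0,0,-0.0511,1],[0.35,0.0667,0.1833,0,0,-0.0511,1],[0.35,0.0667,0.2,0,0,-0.0511,1],[0.35,0.0667,0.2,0,0,-0.0511,1],[0.35,0.0667,0.2,0,0,-0.0511,1]],
  ],
)

```text
time_s: 4.95
ee_pos: [0.661, -0.1894, 0.0786]
eef_rot: [3.141, -0.002, 0.04]
force: [-0.4, 0.6, -1.3]
grip_width: 0.0448
grip_force: 15.0
```

Run:
```python
from h import *
print(ctrl.get_obs()["ee_pos"])
p,d=cams.camera("wrist");q,d2=cams.camera("scene")
print(ctrl.get_obs()["ee_pos"])
cv2.imwrite("pics/s3.png",np.hstack([cv2.resize(p,(400,300)),cv2.resize(q[140:440,100:500],(400,300))]))
```

```text
[ 0.66099887 -0.18939536  0.07862496]
[ 0.66106855 -0.18939047  0.07879408]
```

View pics/s3.png

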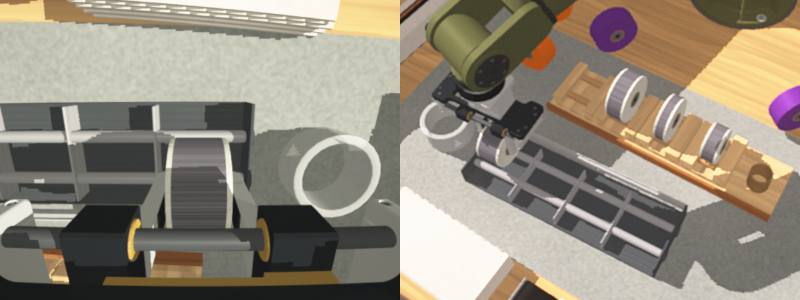

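Roll d hangs over the right bay, between the last divider and the right end plate. Lower, release and rise.

In the tool's units: 28 mm / 600 = 0.0467, 24 mm / 600 = 0.04.

>>> arm_command(
  plan=[
    [[0,0,0.0233,0,0,0,1],[0,0,0.04,0,0,0,1],[0,0,0.0467,0,0,0,1],[0,0,0.0467,0,0,0,1],[0,0,0.0467,0,0,0,1]],
  ],
)

```text
time_s: 5.55
ee_pos: [0.6609, -0.189, 0.0488]
eef_rot: [3.141, -0.002, 0.04]
force: [3.7, 1.0, 2.8]
grip_width: 0.0449
grip_force: 15.0
```

In the tool's units: -160 mm / 600 = -0.2667, -140 mm / 600 = -0.2333.

>>> arm_command(
  plan=[
    [[0,0,0,0,0,0,-0.47],[0,0,0,0,0,0,-0.47],[0,0,0,0,0,0,-0.47],[0,0,0,0,0,0,-0.47],[0,0,-0.0333,0,0,0,-0.47],[0,0,-0.1,0,0,0,-0.47],[0,0,-0.1667,0,0,0,-0.47],[0,0,-0.2333,0,0,0,-0.47],[0,0,-0.2667,0,0,0,-0.8],[0,0,-0.2667,0,0,0,-1]],
  ],
)

```text
time_s: 6.55
ee_pos: [0.6611, -0.1894, 0.2121]
eef_rot: [3.14, -0.005, 0.04]
force: [-0.3, 0.6, -0.2]
grip_width: 0.0815
grip_force: 0.0
```

```bash
cat > chk.py <<'E'
from h import *
import sys
p,d=cams.camera("top");P=cloud("top",d);x,y,z=P.transpose(2,0,1)
yaw=.0405;X=np.array([np.cos(yaw),np.sin(yaw)]);Y=np.array([-X[1],X[0]]);o=np.array([.6546,-.0465])
m=((z>.058)&(z<.14)&(abs((P[...,:2]-o)@X)<.07)&(abs((P[...,:2]-o)@Y)<.2)).astype(np.uint8)
k,l,s,c=cv2.connectedComponentsWithStats(m)
for j in range(1,k):
    if s[j,4]>60:
        Q=P[l==j];t=np.percentile(Q[:,2],98);T=Q[Q[:,2]>t-.008]
        print(c[j].round(),"top",t.round(4),"disp x,y",np.round([(np.median(T[:,:2],0)-o)@X,(np.median(T[:,:2],0)-o)@Y],4),"yrng",np.percentile((T[:,:2]-o)@Y,[2,98]).round(4),cv2.minAreaRect(np.float32(T[:,:2]))[1:])
b=ctrl.get_obs();print(b["time_s"],b["ee_pos"],b["eef_rot"],b["grip_width"])
cv2.imwrite(sys.argv[1],p)
E
python3 chk.py pics/t4.png
```

```text
6.6 [ 0.66043352 -0.18922822  0.20927686] [ 3.14089950e+00 -1.71293793e-03  4.02627442e-02] 0.08565430471925803
```

In the tool's units: -203 mm / 600 = -0.3383, -147 mm / 600 = -0.245, 0.053 rad / 1.0472 = 0.0506.

>>> arm_command(
  plan=[
    [[-0.075,-0.055,0,0,0,0.0506,-1],[-0.1417,-0.1033,0,0,0,0.0506,-1],[-0.2083,-0.1517,0,0,0,0.0506,-1],[-0.275,-0.2,0,0,0,0.0506,-1],[-0.325,-0.235,0,0,0,0.0506,-1],[-0.3383,-0.245,0,0,0,0.0506,-1],[-0.3383,-0.245,0.05,0,0,0.0506,-1],[-0.3383,-0.245,0.1167,0,0,0.0506,-1],[-0.3383,-0.245,0.1833,0,0,0.0506,-1],[-0.3383,-0.245,0.2283,0,0,0.0506,-1],[-0.3383,-0.245,0.245,0,0,0.0506,-1],[-0.3383,-0.245,0.245,0,0,0.0506,-1]],
  ],
)

```text
time_s: 7.8
ee_pos: [0.4508, -0.0504, 0.0601]
eef_rot: [-3.141, 0.003, -0.013]
force: [0.5, -0.1, 1.3]
grip_width: 0.0942
grip_force: 0.0
```

```bash
python3 chk.py pics/t5.png
python3 - <<'E'
from h import *
p,d=cams.camera("wrist");q=cv2.imread("pics/t5.png")
cv2.imwrite("pics/s5.png",np.hstack([cv2.resize(p,(400,300)),cv2.resize(q[100:310,180:460],(400,300))]))
E
```

```text
[381. 156.] top 0.1044 disp x,y [ 0.0024 -0.143 ] yrng [-0.1656 -0.122 ] ((0.048976536840200424, 0.04555131494998932), 1.0592231750488281)
7.85 [ 0.45155305 -0.05051612  0.06144777] [-3.14146621e+00  8.75974584e-04 -1.28117321e-02] 0.09409713022368371
```

View pics/s5.png

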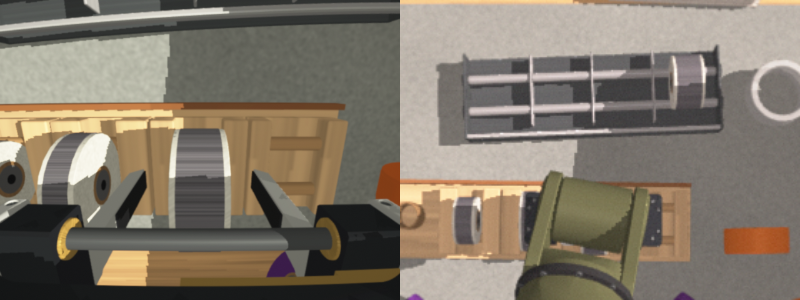

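Roll d sits in the right bay at dispenser y = -0.143. Roll c is centred between the fingers (200 between 130 and 265). Grip and carry it.

In the tool's units: -140 mm / 600 = -0.2333, -110 mm / 600 = -0.1833.

>>> arm_command(
  plan=[
    [[0,0,0,0,0,0,1],[0,0,0,0,0,0,1],[0,0,0,0,0,0,1],[0,0,0,0,0,0,1],[0,0,0,0,0,0,1],[0,0,0,0,0,0,1],[0,0,0,0,0,0,1],[0,0,-0.0167,0,0,0,1],[0,0,-0.05,0,0,0,1],[0,0,-0.1167,0,0,0,1],[0,0,-0.1833,0,0,0,1],[0,0,-0.2333,0,0,0,1]],
  ],
  squeeze=18,
)

```text
time_s: 9.1
ee_pos: [0.4515, -0.0504, 0.2044]
eef_rot: [3.141, -0.002, -0.013]
force: [0.2, -0.4, -2.5]
grip_width: 0.0381
grip_force: 18.0
```

In the tool's units: 206.5 mm / 600 = 0.3442, 197 mm / 600 = 0.3283, -0.0535 rad / 1.0472 = -0.0511.

>>> arm_command(
  plan=[
    [[0.075,0.0133,0,0,0,-0.0511,1],[0.15,0.0267,0,0,0,-0.0511,1],[0.225,0.0417,0,0,0,-0.0511,1],[0.2867,0.0567,0,0,0,-0.0511,1],[0.3283,0.065,0,0,0,-0.0511,1],[0.3442,0.0683,0,0,0,-0.0511,1],[0.3442,0.0683,0.0667,0,0,-0.0511,1],[0.3442,0.0683,0.1333,0,0,-0.0511,1],[0.3442,0.0683,0.1833,0,0,-0.0511,1],[0.3442,0.0683,0.2,0,0,-0.0511,1],[0.3442,0.0683,0.2,0,0,-0.0511,1],[0.3442,0.0683,0.2,0,0,-0.0511,1]],
  ],
)

```text
time_s: 10.3
ee_pos: [0.6582, -0.0941, 0.0835]
eef_rot: [3.141, -0.002, 0.041]
force: [0.9, 0.7, -1.2]
grip_width: 0.0384
grip_force: 18.0
```

In the tool's units: 26 mm / 600 = 0.0433, 22 mm / 600 = 0.0367.

>>> arm_command(
  plan=[
    [[0,0,0.0233,0,0,0,1],[0,0,0.0367,0,0,0,1],[0,0,0.0433,0,0,0,1],[0,0,0.0433,0,0,0,1],[0,0,0.0433,0,0,0,1]],
  ],
)

```text
time_s: 10.8
ee_pos: [0.6586, -0.094, 0.0564]
eef_rot: [3.141, -0.003, 0.041]
force: [5.5, 0.4, 2.8]
grip_width: 0.0378
grip_force: 18.0
```

In the tool's units: -155 mm / 600 = -0.2583, -140 mm / 600 = -0.2333.

>>> arm_command(
  plan=[
    [[0,0,0,0,0,0,-0.3],[0,0,0,0,0,0,-0.3],[0,0,0,0,0,0,-0.3],[0,0,0,0,0,0,-0.3],[0,0,-0.0333,0,0,0,-0.3],[0,0,-0.1,0,0,0,-0.3],[0,0,-0.1667,0,0,0,-0.3],[0,0,-0.2333,0,0,0,-0.3],[0,0,-0.2583,0,0,0,-0.8],[0,0,-0.2583,0,0,0,-1],[0,0,-0.2583,0,0,0,-1]],
  ],
)

```text
time_s: 11.9
ee_pos: [0.657, -0.0939, 0.2086]
eef_rot: [-3.141, 0.002, 0.041]
force: [-1.4, -0.3, -0.2]
grip_width: 0.0817
grip_force: 0.0
```

In the tool's units: -198 mm / 600 = -0.33, 150 mm / 600 = 0.25, 0.054 rad / 1.0472 = 0.0516.

>>> arm_command(
  plan=[
    [[-0.075,-0.055,0,0,0,0.0516,-1],[-0.1417,-0.1033,0,0,0,0.0516,-1],[-0.2083,-0.1533,0,0,0,0.0516,-1],[-0.275,-0.2033,0,0,0,0.0516,-1],[-0.3167,-0.235,0,0,0,0.0516,-1],[-0.33,-0.245,0,0,0,0.0516,-1],[-0.33,-0.245,0.05,0,0,0.0516,-1],[-0.33,-0.245,0.1167,0,0,0.0516,-1],[-0.33,-0.245,0.1833,0,0,0.0516,-1],[-0.33,-0.245,0.2333,0,0,0.0516,-1],[-0.33,-0.245,0.25,0,0,0.0516,-1],[-0.33,-0.245,0.25,0,0,0.0516,-1]],
  ],
)

```text
time_s: 13.1
ee_pos: [0.4528, 0.0446, 0.059]
eef_rot: [3.141, 0.004, -0.013]
force: [0.1, -0.5, 0.5]
grip_width: 0.0936
grip_force: 0.0
```

```bash
python3 chk.py pics/t6.png
python3 - <<'E'
from h import *
p,d=cams.camera("wrist");q=cv2.imread("pics/t6.png")
cv2.imwrite("pics/s6.png",np.hstack([cv2.resize(p,(400,300)),cv2.resize(q[100:310,180:460],(400,300))]))
E
```

```text
[336. 157.] top 0.1212 disp x,y [ 0.0023 -0.0489] yrng [-0.067  -0.0304] ((0.05750701576471329, 0.037861332297325134), 2.356788396835327)
[381. 156.] top 0.1044 disp x,y [ 0.0026 -0.1433] yrng [-0.1656 -0.122 ] ((0.04954575374722481, 0.045123834162950516), 2.3402256965637207)
13.15 [0.45368366 0.04462317 0.06042027] [ 3.14152211e+00  1.08025621e-03 -1.33621251e-02] 0.09396071774080648
```

View pics/s6.png

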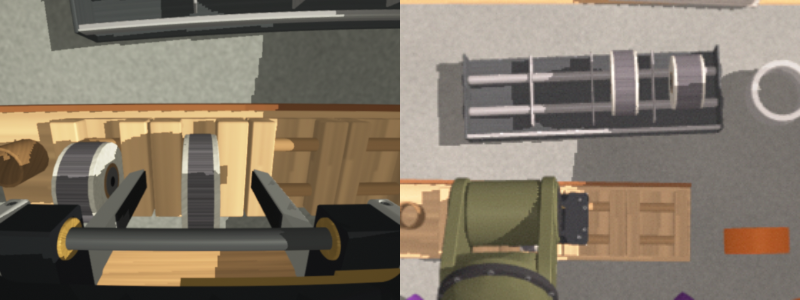

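Roll c is in place at dispenser y = -0.049. Roll a is centred between the fingers, at column 201. Grip and carry it.

In the tool's units: -140 mm / 600 = -0.2333, -110 mm / 600 = -0.1833.

>>> arm_command(
  plan=[
    [[0,0,0,0,0,0,1],[0,0,0,0,0,0,1],[0,0,0,0,0,0,1],[0,0,0,0,0,0,1],[0,0,0,0,0,0,1],[0,0,0,0,0,0,1],[0,0,0,0,0,0,1],[0,0,-0.0167,0,0,0,1],[0,0,-0.05,0,0,0,1],[0,0,-0.1167,0,0,0,1],[0,0,-0.1833,0,0,0,1],[0,0,-0.2333,0,0,0,1]],
  ],
  squeeze=15,
)

```text
time_s: 14.4
ee_pos: [0.4537, 0.0448, 0.2035]
eef_rot: [-3.142, -0.002, -0.013]
force: [0.7, 0.8, -1.7]
grip_width: 0.0248
grip_force: 15.0
```

In the tool's units: 202 mm / 600 = 0.3367, 193 mm / 600 = 0.3217, -0.0535 rad / 1.0472 = -0.0511.

>>> arm_command(
  plan=[
    [[0.075,0.0133,0,0,0,-0.0511,1],[0.15,0.0267,0,0,0,-0.0511,1],[0.225,0.0417,0,0,0,-0.0511,1],[0.2833,0.0567,0,0,0,-0.0511,1],[0.3217,0.065,0,0,0,-0.0511,1],[0.3367,0.0683,0,0,0,-0.0511,1],[0.3367,0.0683,0.0667,0,0,-0.0511,1],[0.3367,0.0683,0.1333,0,0,-0.0511,1],[0.3367,0.0683,0.1833,0,0,-0.0511,1],[0.3367,0.0683,0.2,0,0,-0.0511,1],[0.3367,0.0683,0.2,0,0,-0.0511,1],[0.3367,0.0683,0.2,0,0,-0.0511,1]],
  ],
)

```text
time_s: 15.6
ee_pos: [0.6551, 0.0011, 0.0813]
eef_rot: [3.142, -0.0, 0.04]
force: [-0.3, 0.2, -2.0]
grip_width: 0.0249
grip_force: 15.0
```

Down 26, then release to about 50 mm.

In the tool's units: 26 mm / 600 = 0.0433, 22 mm / 600 = 0.0367.

>>> arm_command(
  plan=[
    [[0,0,0.0233,0,0,0,1],[0,0,0.0367,0,0,0,1],[0,0,0.0433,0,0,0,1],[0,0,0.0433,0,0,0,1],[0,0,0.0433,0,0,0,1]],
  ],
)

```text
time_s: 16.1
ee_pos: [0.6572, 0.0011, 0.0579]
eef_rot: [3.141, -0.007, 0.04]
force: [2.1, 0.7, 14.3]
grip_width: 0.025
grip_force: 15.0
```

In the tool's units: -155 mm / 600 = -0.2583, -140 mm / 600 = -0.2333.

>>> arm_command(
  plan=[
    [[0,0,0,0,0,0,-0.1],[0,0,0,0,0,0,-0.1],[0,0,0,0,0,0,-0.1],[0,0,0,0,0,0,-0.1],[0,0,-0.0333,0,0,0,-0.1],[0,0,-0.1,0,0,0,-0.1],[0,0,-0.1667,0,0,0,-0.1],[0,0,-0.2333,0,0,0,-0.1],[0,0,-0.2583,0,0,0,-0.8],[0,0,-0.2583,0,0,0,-1],[0,0,-0.2583,0,0,0,-1]],
  ],
)

```text
time_s: 17.2
ee_pos: [0.6545, 0.0011, 0.2076]
eef_rot: [-3.141, 0.002, 0.04]
force: [-0.0, -0.0, -0.1]
grip_width: 0.0726
grip_force: 0.0
```

In the tool's units: -194 mm / 600 = -0.3233, 154 mm / 600 = 0.2567, 0.053 rad / 1.0472 = 0.0506.

>>> arm_command(
  plan=[
    [[-0.075,-0.0567,0,0,0,0.0506,-1],[-0.1417,-0.1067,0,0,0,0.0506,-1],[-0.2083,-0.1567,0,0,0,0.0506,-1],[-0.27,-0.2033,0,0,0,0.0506,-1],[-0.31,-0.2333,0,0,0,0.0506,-1],[-0.3233,-0.2433,0,0,0,0.0506,-1],[-0.3233,-0.2433,0.05,0,0,0.0506,-1],[-0.3233,-0.2433,0.1167,0,0,0.0506,-1],[-0.3233,-0.2433,0.1833,0,0,0.0506,-1],[-0.3233,-0.2433,0.2367,0,0,0.0506,-1],[-0.3233,-0.2433,0.2567,0,0,0.0506,-1],[-0.3233,-0.2433,0.2567,0,0,0.0506,-1]],
  ],
)

```text
time_s: 18.4
ee_pos: [0.4546, 0.1387, 0.0537]
eef_rot: [3.141, 0.004, -0.013]
force: [0.8, -0.4, 0.6]
grip_width: 0.094
grip_force: 0.0
```

```bash
python3 chk.py pics/t7.png
python3 - <<'E'
from h import *
p,d=cams.camera("wrist");q=cv2.imread("pics/t7.png")
cv2.imwrite("pics/s7.png",np.hstack([cv2.resize(p,(400,300)),cv2.resize(q[100:310,180:460],(400,300))]))
E
```

```text
[336. 157.] top 0.1217 disp x,y [ 0.0025 -0.0489] yrng [-0.0669 -0.0306] ((0.03697548061609268, 0.054540056735277176), 89.86209106445312)
[291. 160.] top 0.1127 disp x,y [0.0022 0.0458] yrng [0.0347 0.058 ] ((0.0484529584646225, 0.024699486792087555), 0.4422394335269928)
[381. 156.] top 0.1044 disp x,y [ 0.0031 -0.1432] yrng [-0.1655 -0.1218] ((0.05065899342298508, 0.045233018696308136), 4.385467529296875)
18.45 [0.4554303  0.13893198 0.05531012] [ 3.14125923e+00  1.22786942e-03 -1.30366880e-02] 0.09362383897640743
```

View pics/s7.png

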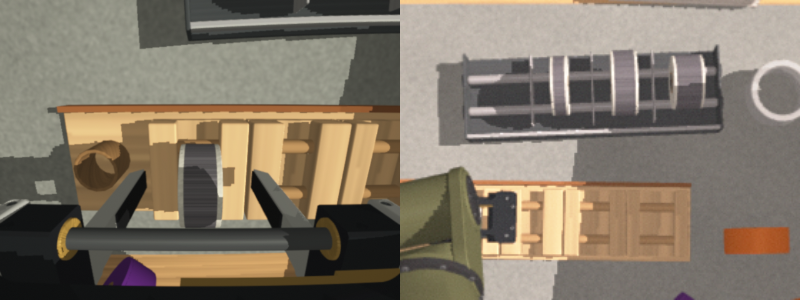

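Roll a is in place at y = +0.046. Roll b is centred between the fingers (column ~200). Grip and carry it.

In the tool's units: -140 mm / 600 = -0.2333, -110 mm / 600 = -0.1833.

>>> arm_command(
  plan=[
    [[0,0,0,0,0,0,1],[0,0,0,0,0,0,1],[0,0,0,0,0,0,1],[0,0,0,0,0,0,1],[0,0,0,0,0,0,1],[0,0,0,0,0,0,1],[0,0,0,0,0,0,1],[0,0,-0.0167,0,0,0,1],[0,0,-0.05,0,0,0,1],[0,0,-0.1167,0,0,0,1],[0,0,-0.1833,0,0,0,1],[0,0,-0.2333,0,0,0,1]],
  ],
)

```text
time_s: 19.7
ee_pos: [0.4554, 0.1392, 0.1986]
eef_rot: [-3.141, -0.002, -0.013]
force: [0.1, 0.5, -1.8]
grip_width: 0.0316
grip_force: 15.0
```

In the tool's units: 196 mm / 600 = 0.3267, 188 mm / 600 = 0.3133, -0.0535 rad / 1.0472 = -0.0511.

>>> arm_command(
  plan=[
    [[0.075,0.0133,0,0,0,-0.0511,1],[0.15,0.0267,0,0,0,-0.0511,1],[0.2167,0.0417,0,0,0,-0.0511,1],[0.275,0.0567,0,0,0,-0.0511,1],[0.3133,0.065,0,0,0,-0.0511,1],[0.3267,0.0675,0,0,0,-0.0511,1],[0.3267,0.0675,0.0667,0,0,-0.0511,1],[0.3267,0.0675,0.1333,0,0,-0.0511,1],[0.3267,0.0675,0.1833,0,0,-0.0511,1],[0.3267,0.0675,0.2,0,0,-0.0511,1],[0.3267,0.0675,0.2,0,0,-0.0511,1],[0.3267,0.0675,0.2,0,0,-0.0511,1]],
  ],
)

```text
time_s: 20.9
ee_pos: [0.6514, 0.0964, 0.0777]
eef_rot: [-3.141, -0.003, 0.041]
force: [0.3, -0.3, -0.4]
grip_width: 0.0317
grip_force: 15.0
```

In the tool's units: 25 mm / 600 = 0.0417, 21 mm / 600 = 0.035.

>>> arm_command(
  plan=[
    [[0,0,0.0233,0,0,0,1],[0,0,0.035,0,0,0,1],[0,0,0.0417,0,0,0,1],[0,0,0.0417,0,0,0,1],[0,0,0.0417,0,0,0,1]],
  ],
)

```text
time_s: 21.4
ee_pos: [0.6525, 0.0964, 0.053]
eef_rot: [-3.141, -0.006, 0.041]
force: [0.9, 0.8, 13.4]
grip_width: 0.0322
grip_force: 15.0
```

In the tool's units: -180 mm / 600 = -0.3, -150 mm / 600 = -0.25.

>>> arm_command(
  plan=[
    [[0,0,0,0,0,0,-0.2],[0,0,0,0,0,0,-0.2],[0,0,0,0,0,0,-0.2],[0,0,0,0,0,0,-0.2],[0,0,-0.0333,0,0,0,-0.2],[0,0,-0.1,0,0,0,-0.2],[0,0,-0.1667,0,0,0,-0.2],[0,0,-0.2333,0,0,0,-0.2],[-0.0833,0,-0.25,0,0,0,-0.2],[-0.1667,0,-0.25,0,0,0,-0.2],[-0.25,0,-0.25,0,0,0,-0.2],[-0.3,0,-0.25,0,0,0,-0.2]],
  ],
)

```text
time_s: 22.6
ee_pos: [0.4681, 0.0888, 0.2004]
eef_rot: [-3.142, 0.0, 0.041]
force: [0.2, 0.7, 0.3]
grip_width: 0.0565
grip_force: 0.0
```

>>> arm_command(
  plan=[
    [[0,0,0,0,0,0,-0.2],[0,0,0,0,0,0,-0.2],[0,0,0,0,0,0,-0.2],[0,0,0,0,0,0,-0.2]],
  ],
)

```text
time_s: 23.0
ee_pos: [0.4716, 0.0888, 0.2001]
eef_rot: [3.142, 0.001, 0.041]
force: [-1.0, -0.7, 0.4]
grip_width: 0.0564
grip_force: 0.0
```

```bash
python3 chk.py pics/t8.png
python3 - <<'E'
from h import *
p,d=cams.camera("scene");q=cv2.imread("pics/t8.png")
cv2.imwrite("pics/s8.png",np.hstack([cv2.resize(p[200:440,100:420],(400,300)),cv2.resize(q[100:310,180:460],(400,300))]))
E
```

```text
[336. 157.] top 0.1212 disp x,y [ 0.0023 -0.0489] yrng [-0.0669 -0.0304] ((0.05645589530467987, 0.03690275922417641), 0.1364200860261917)
[291. 160.] top 0.1127 disp x,y [0.0036 0.0471] yrng [0.0346 0.0579] ((0.05256746709346771, 0.023017188534140587), 0.43359267711639404)
[381. 156.] top 0.1049 disp x,y [ 0.0027 -0.1434] yrng [-0.1656 -0.1219] ((0.04990962892770767, 0.04485325887799263), 2.955214023590088)
[247. 162.] top 0.0934 disp x,y [0.0038 0.1412] yrng [0.1259 0.1575] ((0.04303096607327461, 0.03240872919559479), 1.3715260028839111)
23.05 [0.47145248 0.08881754 0.20005684] [3.14152629e+00 7.35317557e-04 4.05840878e-02] 0.05662266774325832
```

View pics/s8.png

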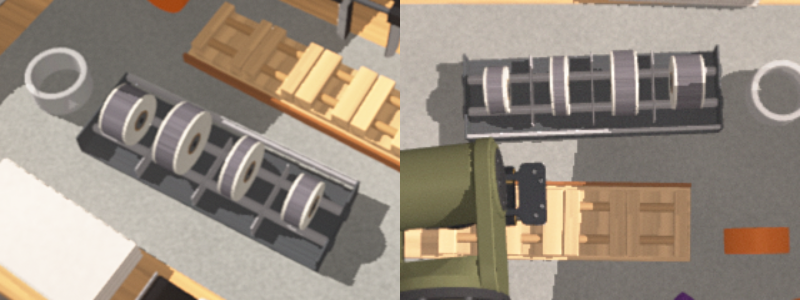

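Both views show all four rolls standing upright between the rollers, in the order b, a, c, d, within a few mm of the bay middles. The arm is clear, so I'll hand in.

```bash
python3 -c "
from station import ctrl
print(ctrl.hand_in())"
```

```text
the job is handed in; nothing more can be done
None
```

I loaded all four rolls into the dispenser in rack order (b, a, c, d from the left) and handed the job in at about 23 s; the last measurement had every roll upright and within about 2 mm of its bay middle along the rollers, but the hand-in returned no verdict.

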